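# Open the tea chest for breakfast

### The job

Open the wooden tea chest for the guests: ease the handle end of its sliding lid up over the end lip, draw the lid out of its grooves, and lay it gently, flat and handle up, on the floor of the empty serving tray, then let go. The chest must stay standing where it is - neither dragged along nor tipped - and the bowls, tumbler and milk jug are to be left alone.

Things in the scene. Friction and masses are not known exactly. Their poses are not given: they have to be found in the camera images.
- tea_box: Loose wooden tea chest, 200 (its x) x 140 (y) x 95 mm high, about 2.2 kg. Origin: centre of its underside, z up; -x points to the lip end, the way the lid slides out (within 26 degrees of world -y). Side walls 9 mm thick, 95 mm high, 122 mm apart; front (-x) wall 70 mm high, 9 mm thick. The lid lies on ledges at height 70 mm. Pulled up or sideways with over about 12 N, the chest tips or drags.
- lip_mid (a point): Middle of the end lip, a light wooden strip on the chest's front wall, at ledge height (70 mm). The lip spans x = -100 to -92 mm in the chest's frame and rises 3 to 9 mm above the ledges, differing from chest to chest (not shown by this point). A lid pulled without being raised over it catches and drags the chest.
- strip_a (a point): Front end of the light strip covering the groove on the chest's +y side, at the height of the closed lid's top. The strip runs from here (x = -50 mm) to the rear wall (inner face x = +91 mm), 8 mm wide, 6.5 mm thick. Free gap between closed lid and strip: 3.5 to 9.5 mm, always 0.5 mm more than that chest's lip height. The lid clears the strips when drawn out 140 mm; it can then be lifted away.
- strip_b (a point): The same for the groove on the -y side. The lid's handle end can be tilted up about its rear edge only until the lid meets the strips: 4.5 to 12 mm at its front end, 1.5 to 3 mm more than the lip needs. Raised farther it jams: felt as a firm stop. Eased down about 1 mm from that stop, it slides out freely along its own tilted plane.
- lid: Sliding lid, 178 (its x) x 118 (y) x 7 mm, 0.11 to 0.23 kg. Origin: centre of its underside, z up. Starts closed, axes parallel to the chest's, origin at (0, 0, 70 mm) in the chest's frame, front end 3 mm behind the lip, play 2 mm at the rear and each side. A dark handle block 16 (x) x 44 (y) mm stands on it at x = -64 mm, from z = 7 to 33 mm.
- lid_handle (a point): Centre of the lid's handle block, 22 mm above the lid's underside.
- tray: Empty loose serving tray, white with a grey rim, 240 (its x) x 320 (its y) mm outside, 0.9 kg. Origin: centre of its underside; z up. Floor 4 mm thick; rim 6 mm thick and 12 mm high all round, so inside it measures 228 x 308 mm.
- bowl_stack: Stack of white bowls, 104 mm across, 81 mm high; origin at the centre of its foot. To be left alone.
- tumbler: Glass tumbler standing upside down, 67 mm across, 118 mm high; origin at the centre of its underside. To be left alone.
- milk_jug: Clear milk jug with red cap, 94 mm across, 171 mm high, handle reaching out 78 mm to its +y side; origin at the centre of its underside. To be left alone.
Things that resemble listed ones, but are neither listed nor needed, are in the scene too. Of the things shaped like the lid, the wooden one is meant. Of the things that look like the tea_box, the larger one is meant.

How it is judged:
By the outcome, as a careful person would: the job done as asked, in the order asked, and still so for the second after the job is handed in, with the robot touching nothing.
It also fails if it takes over 58 s, if anything falls off the work surface, if the arm or the gripper's body presses on something with over 40 N, if the wrist force passes 120 N, or if a joint passes its speed limit or range.

### The arm

A 7-joint arm with a two-finger parallel gripper is mounted at the origin on the work surface. World frame = base frame: x ahead of the robot, y to its left, z up, the work surface at z = 0. Lengths are in m, angles in rad, forces in N, time in s.
With the tool pointing down it reaches from about 0.4 to 0.925 m from the base axis. Payload 5.6 kg.
Tool frame: the origin (TCP) lies midway between the tips of the shut fingers; the grasp point (between the pads) lies 19 mm behind it; z points along the fingers, x is the direction in which the jaws open and shut, and the axes are right-handed (so a half turn about z gives the same grasp; the last joint's range is limited). The gripper opens to 85 mm and grips with 20 to 120 N. Pads are 22 mm wide; open, the fingers measure 114 mm over their backs; the gripper's body (76 mm by 85 mm) begins 54 mm behind the grasp point. The pads swing forward as they close: fully open they stand 13 mm farther back than shut.
Start: joints at [-1.227, 0.468, -0.012, 1.603, 0.006, 1.071, -0.056], TCP at [0.245, 0.602, 0.211] pointing down, gripper open.
Joint ranges: [-2.53, 2.53], [-0.31, 2.02], [-1.57, 1.55], [0.28, 2.44], [-1.29, 4.43], [0.15, 1.84], [-2.92, 2.92]. Speed limits (rad/s): [2.57, 2.57, 3.14, 3.14, 3.14, 3.14, 3.14].

### API

Orientations are given as a unit quaternion [x, y, z, w].
In Python, from bench import bot gives the robot as it stands.
- The arm moves only by the shell command python3 -m creep 'ROWS' [FORCE]. ROWS is text: rows parted by semicolons, each of 7 numbers parted by spaces: the shift along the tool's x, y, z in mm, then the turn, a rotation vector about the tool's x, y, z in degrees, then the finger opening in mm, from 0 to 85.4. A call has exactly 5 rows; each row shifts and turns the commanded pose from where the row before left it, along the tool's axes as they then stand; what a row does not reach is not made up. A row lasts 1/8 s, in which the tool goes at most 62.5 mm and 10.7 degrees, less where a joint would pass 70% of its speed; a pose out of reach is approached as far as the arm can. A call with a gripper value outside its range is refused whole. The fingers move at their own pace and stop on an object; FORCE is the grip in N (left out, the last holds). Time passes only in rows, so rows that do not move let the fingers close, or fill a call up. It gives the time, the measured TCP pose, the force and the opening at its end, in the units of the state.
- bot.get_state(): the state, without advancing time (a new reading comes with each control period).
- bot.read_camera(name): name is "scene" or "top"; returns the picture (420x560x3 uint8, red, green, blue); there is no depth.
- bot.get_calibration(name): a dict with "mtx" (3x3 intrinsics, pixels), "rvec" (rotation vector, rad) and "tvec" (3), from world to camera coordinates, as OpenCV has them. Camera axes: x right, y down, z forward; pixel columns grow to the right and rows downward; lengths in m; the calibration is good to about 2 mm. A picture is of the moment at which its call begins. get_calibration takes no time and is no camera call.
- bot.hand_in(): hands the job in, once; it reports no verdict.
Trained networks look in the newest picture that a camera, given by its name, has taken for a name from the list of things; names that differ only in an ending like _2 or _b are one class to them, and where a whole thing is asked for, a point or a joint stands for the part that bears it (a point fixed in the world has none). Each returns a list of dicts, best first, with "confidence" (0 to 1); they miss things now and then, are a little off and sometimes report something else, mostly with a low value. They report only what shows in the picture. A call takes as long as a camera call. They do not tell look-alikes from the thing itself.
- bot.spot_in(camera, target): "point" ([x, y, z] in m, in world coordinates, good to about 4 mm: the middle of the surface that is visible of it).
- bot.masks_of(camera, target): "region" (420x560 bool, what is visible of it).
- bot.mark_of(camera, target): "point" ([x, y, z] in m, in world coordinates, good to about 4 mm: a listed point, or the origin of a listed thing).
The state is a dict: "t": time; "joint_pos": joint angles; "qd": joint speeds; "effort": joint torques, N m; "ee_pos": TCP position; "tool_rot": TCP orientation; "force": force on the tool from outside, world axes, zero at the start; "ft_torque": the same for the moment, N m; "grip_width": finger opening in m.
Only numpy, scipy, OpenCV 4.12 (cv2) and the standard library are available. Lean on these libraries where they do the work, as an engineer would, in place of code of your own. Each camera call takes 0.05 s, during which the arm holds its last target.

## Working session

There is one attempt and no reset: what is moved stays moved. The work goes in short steps, Python scripts to look and compute and a shell command to move; the robot and the scene stay as the last step left them, time stands still between calls to the robot, and variables do not carry over. Pictures are saved under pics/ and viewed, and the job is handed in when it is done.

```bash
ls; mkdir -p pics; python3 - <<'E'
from bench import bot
import cv2
for c in ("scene","top"):
    im=bot.read_camera(c); cv2.imwrite(f"pics/{c}0.png",im[:,:,::-1])
s=bot.get_state(); print(s)
for c in ("scene","top"):
    print(c,bot.get_calibration(c))
E
```

```text
pics
{'t': 0.1, 'joint_pos': array([-1.22698221,  0.4682977 , -0.01157362,  1.60351097,  0.00598439,
        1.07138872, -0.05629795]), 'qd': array([ 0.00025912, -0.00075767,  0.00064457, -0.0026948 ,  0.00082663,
       -0.0014219 , -0.0015175 ]), 'effort': array([ 8.30996341e-04, -5.33520484e+01,  2.14449351e-02, -2.51962262e+01,
        1.14200427e-02,  4.38815288e-03, -1.21886509e-05]), 'ee_pos': array([0.24508549, 0.60146487, 0.21043652]), 'tool_rot': array([ 8.29857805e-01,  5.57974379e-01, -6.18297987e-04,  4.84069343e-04]), 'force': array([ 0.70504606,  0.01208838, -1.01856204]), 'ft_torque': array([ 0.0206585 , -0.00532578,  0.02134464]), 'grip_width': 0.08537688966433137}
scene {'mtx': array([[525.44092103,   0.        , 279.21696264],
       [  0.        , 525.44092103, 213.15660381],
       [  0.        ,   0.        ,   1.        ]]), 'rvec': array([ 2.18379631,  0.57350808, -0.26419167]), 'tvec': array([-0.56094372, -0.06389643,  1.39150676])}
top {'mtx': array([[426.13757887,   0.        , 280.88923572],
       [  0.        , 426.13757887, 210.09300037],
       [  0.        ,   0.        ,   1.        ]]), 'rvec': array([ 2.14529118, -2.1534846 ,  0.21161177]), 'tvec': array([0.06798134, 0.57242446, 0.94900771])}
```

View pics/scene0.png

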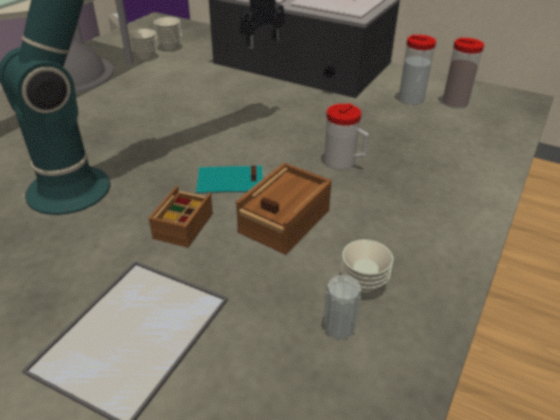

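View pics/top0.png

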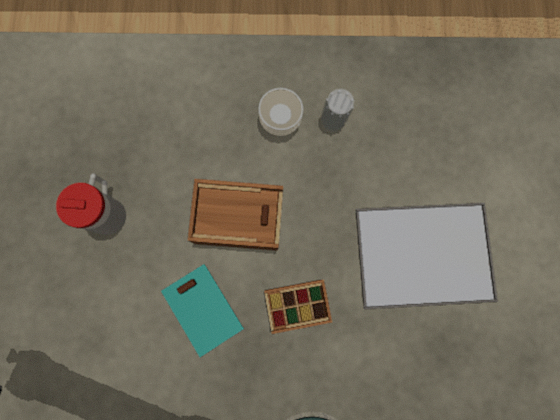

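The top picture shows the large wooden chest at about (236,215) with the dark handle at (265,215), and its lip end pointing right, which is world -y. The tray is at (426,256).

Possible mix-ups:
- **Teal lid-like plate:** top (202,310), handle at (187,286).
- **Small divided tea box:** top (297,306).

I choose the larger wooden chest and its wooden lid.

```bash
cat > h.py <<'E'
import numpy as np, cv2
from bench import bot
def cal(c):
    k=bot.get_calibration(c); return k['mtx'],cv2.Rodrigues(k['rvec'])[0],np.array(k['tvec']).ravel(),k
def unproj(c,uv,z):
    M,R,t,_=cal(c); d=R.T@np.linalg.inv(M)@np.array([uv[0],uv[1],1.]); o=-R.T@t
    return o+d*(z-o[2])/d[2]
def proj(c,P):
    M,R,t,k=cal(c); return cv2.projectPoints(np.atleast_2d(P).astype(float),k['rvec'],k['tvec'],M,None)[0].reshape(-1,2)
E
python3 - <<'E'
from h import *
np.set_printoptions(precision=4,suppress=True)
for c in("top","scene"):
    for n in ("tea_box","lip_mid","strip_a","strip_b","lid","lid_handle","tray"):
        for r in bot.mark_of(c,n)[:3]:
            print(c,n,round(r['confidence'],2),np.array(r['point']),proj(c,r['point'])[0])
im=bot.read_camera("top"); cr=im[165:265,175:300]
cv2.imwrite("pics/crop1.png",cv2.resize(cr[:,:,::-1],None,fx=6,fy=6,interpolation=cv2.INTER_CUBIC))
E
```

```text
top tea_box 0.63 [0.3548 0.0333 0.0008] [294.6484 304.3349]
top lip_mid 0.73 [0.5527 0.076  0.0714] [276.793  216.9668]
top lip_mid 0.72 [0.3456 0.095  0.0453] [268.5368 309.8054]
top lip_mid 0.44 [0.553  0.1055 0.0927] [263.6996 215.4297]
top strip_a 0.93 [0.3082 0.0588 0.0514] [284.8644 327.0931]
top strip_a 0.89 [0.4993 0.1231 0.0782] [255.8509 240.2395]
top strip_a 0.79 [0.3856 0.0681 0.0536] [280.4953 291.7009]
top strip_b 0.93 [0.3082 0.0588 0.0514] [284.8644 327.0931]
top strip_b 0.89 [0.4993 0.1231 0.0782] [255.8509 240.2395]
top strip_b 0.79 [0.3856 0.0681 0.0536] [280.4953 291.7009]
top lid 0.86 [ 0.3443  0.2525 -0.0003] [201.2086 309.66  ]
top lid 0.78 [0.5603 0.1687 0.0691] [235.9383 213.8768]
top lid_handle 0.95 [0.3989 0.2853 0.0266] [185.6414 286.2074]
top lid_handle 0.82 [0.5536 0.1038 0.0943] [264.4614 215.0508]
top tray 0.85 [ 0.4744 -0.2803  0.0023] [423.2208 252.8773]
scene tea_box 0.77 [ 0.3554  0.0289 -0.0002] [181.9203 225.8537]
scene tea_box 0.69 [0.5635 0.1712 0.0019] [285.0946 219.9558]
scene lip_mid 0.79 [0.5491 0.0702 0.0691] [258.5755 219.5398]
scene lip_mid 0.76 [0.3449 0.0981 0.0452] [193.7328 194.8481]
scene strip_a 0.94 [0.3098 0.0588 0.0537] [172.0767 196.1106]
scene strip_a 0.9 [0.4982 0.1174 0.0744] [250.308  199.9872]
scene strip_a 0.74 [0.3887 0.0724 0.0513] [201.8855 203.7578]
scene strip_b 0.94 [0.3098 0.0588 0.0537] [172.0767 196.1106]
scene strip_b 0.9 [0.4982 0.1174 0.0744] [250.308  199.9872]
scene strip_b 0.74 [0.3887 0.0724 0.0513] [201.8855 203.7578]
scene lid 0.87 [0.5607 0.1668 0.0682] [283.6162 199.0847]
scene lid 0.69 [0.3479 0.253  0.0035] [230.1031 178.0508]
scene lid_handle 0.9 [0.5526 0.1053 0.0886] [267.6618 204.9715]
scene lid_handle 0.89 [0.4016 0.2898 0.0227] [253.8325 171.1424]
scene tray 0.92 [ 0.4711 -0.2867  0.0045] [129.3833 334.2571]
scene tray 0.19 [0.6119 0.1081 0.0762] [290.9964 216.6394]
```

View pics/crop1.png

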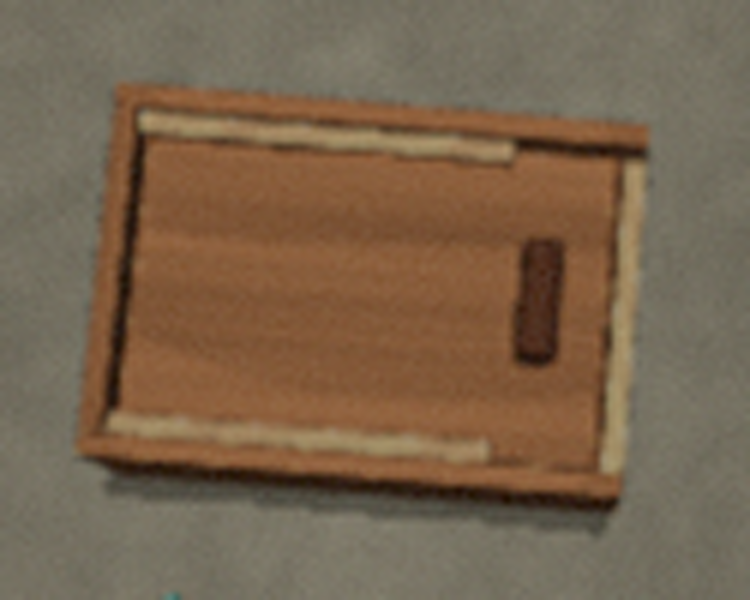

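The crop shows the wooden lid closed under two light strips, with the light lip at the right end and the dark handle at crop (538,300). This is the larger chest. Next I fit its pose.

```bash
python3 - <<'E'
from h import *
np.set_printoptions(precision=4,suppress=True)
from scipy.optimize import least_squares
px=lambda x,y:(175+(x+.5)/6-.5,165+(y+.5)/6-.5)
# top wall corners, chest frame
obj=[[100,-70,95],[100,70,95],[-100,-70,95],[-100,70,95],[-64,0,103],]
# which side is +y ? chest -x ~ world -y => x~+y world, y ~ -x world
obs=[px(118,85),px(80,440),px(649,127),px(618,492),px(543,240+60)]
obj=np.array(obj)/1000.
def T(p,o):
    c,s=np.cos(p[2]),np.sin(p[2]); return np.c_[p[0]+c*o[:,0]-s*o[:,1],p[1]+s*o[:,0]+c*o[:,1],o[:,2]]
f=lambda p:(proj("top",T(p,obj))-np.array(obs)).ravel()
# assign +y side: chest +y = Rz(yaw)*(0,1) with yaw~90deg => (-1,0) world => bottom of image
r=least_squares(f,[.56,.17,1.57]);print(r.x,np.degrees(r.x[2]),r.fun.reshape(-1,2))
p=r.x
print("handle",T(p,np.array([[-.064,0,.092]])),"lip",T(p,np.array([[-.096,0,.07]])),"lid",T(p,np.array([[0,0,.07]])),"stripa",T(p,np.array([[-.05,.057,.077]])))
# strips, lip edges
for o in ([-.05,.053,.083],[-.05,-.053,.083],[-.1,.061,.076],[-.1,-.061,.076]):
    u=proj("top",T(p,np.array([o])))[0]; print(o,(u[0]-175)*6,(u[1]-165)*6)
# scene overlay
im=bot.read_camera("scene")[:,:,::-1].copy()
im2=cv2.resize(im[150:260,220:350],None,fx=5,fy=5,interpolation=cv2.INTER_CUBIC)
for o in ([100,-70,95],[100,70,95],[-100,-70,95],[-100,70,95],[-100,-70,0],[-100,70,0],[100,-70,0]):
    u=proj("scene",T(p,np.array([o])/1000.))[0]; cv2.circle(im2,(int((u[0]-220)*5+2),int((u[1]-150)*5+2)),3,(255,0,0),-1)
for y in(-22,22):
  for x in(-72,-56):
    u=proj("scene",T(p,np.array([[x,y,103]])/1000.))[0]; cv2.circle(im2,(int((u[0]-220)*5+2),int((u[1]-150)*5+2)),2,(0,255,0),-1)
cv2.imwrite("pics/s1.png",im2)
# tray corners top rim: from top picture
t=bot.read_camera("top")[:,:,::-1][195:315,345:505]
cv2.imwrite("pics/tray1.png",cv2.resize(t,None,fx=5,fy=5,interpolation=cv2.INTER_CUBIC))
E
```

```text
[0.5604 0.167  1.4812] 84.86883375517424 [[ 0.0992 -1.4521]
 [-1.0729  1.6673]
 [ 0.7493 -0.5757]
 [ 0.6658  0.8512]
 [-0.4011 -0.6368]]
handle [[0.5547 0.1033 0.092 ]] lip [[0.5518 0.0714 0.07  ]] lid [[0.5604 0.167  0.07  ]] stripa [[0.4992 0.1223 0.077 ]]
[-0.05, 0.053, 0.083] 487.9347023921978 439.75970751142177
[-0.05, -0.053, 0.083] 513.9917746539246 160.32200339151757
[-0.1, 0.061, 0.076] 620.2642113120955 474.494119120449
[-0.1, -0.061, 0.076] 647.2124260308258 155.14967583550163
```

View pics/s1.png

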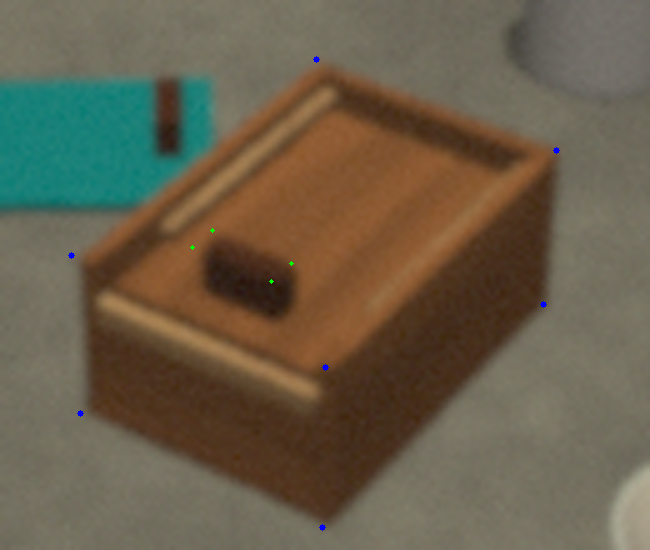

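View pics/tray1.png

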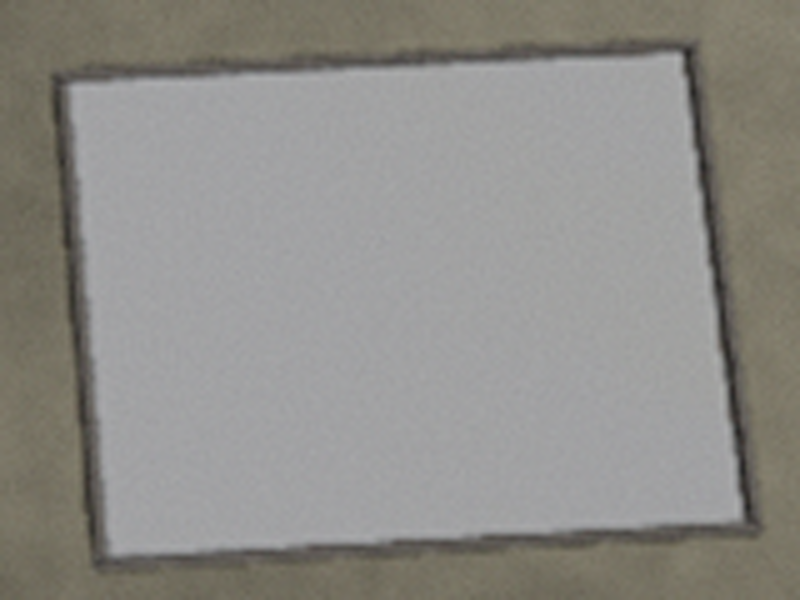

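```bash
python3 - <<'E'
from h import *
np.set_printoptions(precision=4,suppress=True)
from scipy.optimize import least_squares
def T(p,o):
    c,s=np.cos(p[2]),np.sin(p[2]); return np.c_[p[0]+c*o[:,0]-s*o[:,1],p[1]+s*o[:,0]+c*o[:,1],o[:,2]]
px=lambda x,y:(175+(x+.5)/6-.5,165+(y+.5)/6-.5)
ps=lambda x,y:(220+(x+.5)/5-.5,150+(y+.5)/5-.5)
A=np.array([[100,-70,95],[100,70,95],[-100,-70,95],[-100,70,95],[-64,0,103],[-50,53,83],[-50,-53,83]])/1e3
a=np.array([px(118,85),px(80,440),px(649,127),px(618,492),px(543,300),px(488,441),px(514,160)])
B=np.array([[100,70,95],[100,-70,95],[-100,70,95],[-100,70,0],[-100,-70,0],[100,-70,0]])/1e3
b=np.array([ps(325,67),ps(556,153),ps(87,262),ps(90,415),ps(330,522),ps(548,302)])
fb=lambda p:(proj("scene",T(p,B))-b).ravel()
fa=lambda p:(proj("top",T(p,A))-a).ravel()
for f in(fa,fb,lambda p:np.r_[fa(p),fb(p)]):
    r=least_squares(f,[.56,.17,1.48]);p=r.x;print(p,np.degrees(p[2]),np.abs(r.fun).mean(),"handle",T(p,np.array([[-.064,0,.092]])))
pt=lambda x,y:(345+(x+.5)/5-.5,195+(y+.5)/5-.5)
# tray x 240, y 320 ; image right=-y
C=np.array([[120,160,12],[120,-160,12],[-120,-160,12],[-120,160,12]])/1e3
c=np.array([pt(55,78),pt(692,45),pt(757,530),pt(98,565)])
r=least_squares(lambda p:(proj("top",T(p,C))-c).ravel(),[.47,-.28,0]);print("tray",r.x,np.degrees(r.x[2]),r.fun)
E
```

```text
[0.5606 0.1673 1.4818] 84.9003896952973 0.6621775614482601 handle [[0.5549 0.1035 0.092 ]]
[0.564  0.1682 1.492 ] 85.48588357340955 0.7766757550352305 handle [[0.559  0.1044 0.092 ]]
[0.562  0.1678 1.4842] 85.04041563876218 0.8245321078170295 handle [[0.5564 0.104  0.092 ]]
tray [ 0.47   -0.2808  0.0479] 2.7423284097131773 [-0.7535 -1.7473  0.6965 -1.4188  1.018   1.0364 -0.905   1.8075]
```

```bash
python3 -m creep '-34 47.5 0 0 0 0 60;-34 47.5 0 0 0 0 60;-34 47.5 0 0 0 0 60;-34 47.5 0 0 0 0 60;-34 47.5 0 0 0 0 60' 30;python3 -m creep '-34 47.5 0 0 0 0 50;-34 47.5 0 0 0 0 50;-34 47.5 0 0 0 0 50;-34 47.5 0 0 0 0 40;0 0 0 0 0 -8.5 40'; python3 -m creep '0 0 20 0 0 -8.5 35;-1 10 20 0 0 0 35;0 0 0 0 0 0 35;0 0 0 0 0 0 35;0 0 0 0 0 0 35'
cat >> h.py <<'E'
from scipy.spatial.transform import Rotation as Ro
def togo(P,yawdeg=None):
    s=bot.get_state(); R=Ro.from_quat(s['tool_rot']).as_matrix()
    print("t",round(s['t'],2),"pos",s['ee_pos'].round(4),"xyaw",round(np.degrees(np.arctan2(R[1,0],R[0,0])),2),"z",R[:,2].round(4),"F",s['force'].round(2),"M",s['ft_torque'].round(3),"w",round(s['grip_width']*1e3,1))
    if P is not None: print("tool mm",(R.T@(np.array(P)-s['ee_pos'])*1e3).round(1))
E
python3 -c "
from h import *
togo([.5555,.104,.15])"
```

```text
t: 1.58
ee_pos: [0.402, 0.3533, 0.2116]
tool_rot: [0.83, 0.558, 0.0, -0.0]
force: [0.3, 1.0, 0.0]
grip_width: 0.0603
t: 2.2
ee_pos: [0.5282, 0.1517, 0.2116]
tool_rot: [0.788, 0.616, 0.0, 0.001]
force: [-0.0, 1.1, -0.2]
grip_width: 0.0399
t: 2.82
ee_pos: [0.5358, 0.1558, 0.1723]
tool_rot: [0.738, 0.675, 0.001, 0.0]
force: [0.4, 0.1, 0.1]
grip_width: 0.0349
t 2.83 pos [0.5358 0.1558 0.1723] xyaw 84.86 z [ 1.4e-03  6.0e-04 -1.0e+00] F [0.41 0.13 0.13] M [ 0.063 -0.026  0.022] w 34.9
tool mm [-49.8  24.2  22.2]
```

```bash
python3 -m creep '-25 12 0 0 0 0 35;-24.8 12.2 0 0 0 0 35;0 0 22 0 0 0 35;0 0 20 0 0 0 35;0 0 0 0 0 0 35'
python3 -c "
from h import *
togo([.5555,.104,.085])
im=bot.read_camera('scene')[:,:,::-1]
s=bot.get_state()
print(proj('scene',[s['ee_pos'],[.5555,.104,.103]]))
cv2.imwrite('pics/s2.png',cv2.resize(im[120:260,190:350],None,fx=5,fy=4.2,interpolation=cv2.INTER_CUBIC))
im=bot.read_camera('top')[:,:,::-1]
cv2.imwrite('pics/t2.png',cv2.resize(im[165:265,175:300],None,fx=6,fy=6,interpolation=cv2.INTER_CUBIC))
"
```

```text
t: 3.45
ee_pos: [0.5542, 0.1036, 0.1287]
tool_rot: [0.738, 0.675, -0.001, -0.001]
force: [0.1, 0.3, 0.3]
grip_width: 0.035
t 3.45 pos [0.5542 0.1036 0.1287] xyaw 84.84 z [-2.1e-03 -5.0e-04 -1.0e+00] F [0.08 0.26 0.34] M [-0.024 -0.018  0.035] w 35.0
tool mm [ 0.5  1.3 43.7]
[[268.17662101 191.1331381 ]
 [268.44943539 200.63310631]]
```

View pics/s2.png

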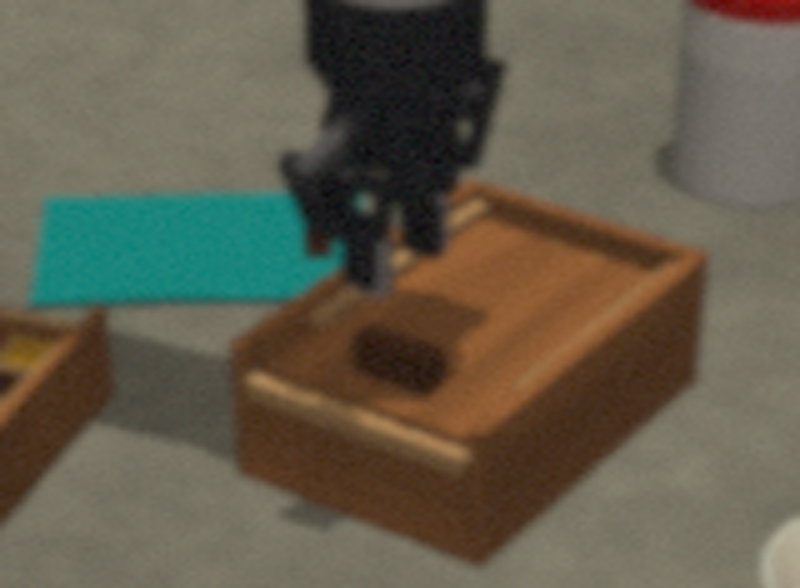

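View pics/t2.png

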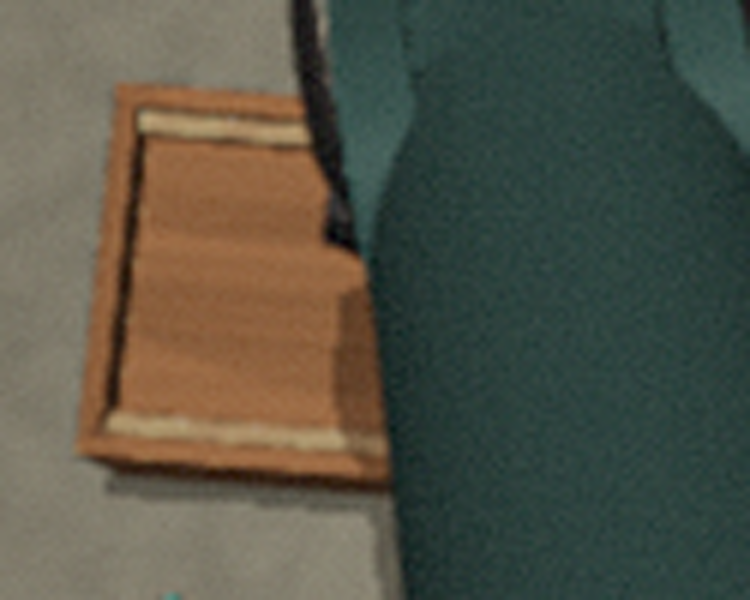

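```bash
python3 -m creep '0.5 1 17 0 0 0 35;0 0 15 0 0 0 35;0 0 10 0 0 0 35;0 0 5 0 0 0 35;0 0 0 0 0 0 35' 20
python3 -c "
from h import *
togo([.5555,.104,.081])
im=bot.read_camera('scene')[:,:,::-1]
cv2.imwrite('pics/s3.png',cv2.resize(im[120:260,190:350],None,fx=5,fy=4.2,interpolation=cv2.INTER_CUBIC))
"
```

```text
t: 4.18
ee_pos: [0.556, 0.1039, 0.0819]
tool_rot: [0.738, 0.674, -0.0, -0.0]
force: [1.0, 0.7, 1.0]
grip_width: 0.035
t 4.17 pos [0.556  0.1039 0.0819] xyaw 84.83 z [-7.e-04 -2.e-04 -1.e+00] F [0.98 0.69 1.04] M [-0.052 -0.004  0.061] w 35.0
tool mm [ 0.  -0.5  0.9]
```

View pics/s3.png

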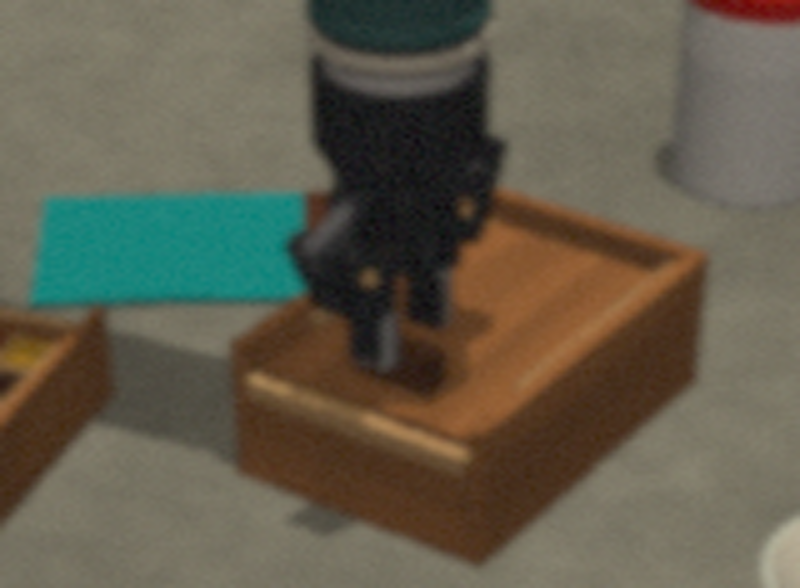

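```bash
python3 -m creep '0 0 0 0 0 0 24;0 0 0 0 0 0 21;0 0 0 0 0 0 20;0 0 0 0 0 0 19;0 0 0 0 0 0 19' 20
python3 -c "
from h import *
togo(None)"
```

```text
t: 4.85
ee_pos: [0.5562, 0.1041, 0.0824]
tool_rot: [0.738, 0.675, 0.0, 0.0]
force: [0.6, -1.0, -0.8]
grip_width: 0.019
t 4.85 pos [0.5562 0.1041 0.0824] xyaw 84.84 z [ 1.e-04  1.e-04 -1.e+00] F [ 0.57 -0.99 -0.84] M [-0.008 -0.018  0.011] w 19.0
```

```bash
python3 -m creep '0 0 1 0 0 0 18;0 0 0 0 0 0 17;0 0 0 0 0 0 16;0 0 0 0 0 0 12;0 0 0 0 0 0 10' 30
python3 -c "
from h import *
togo(None)"
python3 -m creep '0 0 0 0 0 0 6;0 0 0 0 0 0 6;0 0 0 0 0 0 6;0 0 0 0 0 0 6;0 0 0 0 0 0 6' 40
python3 -c "
from h import *
togo(None)
im=bot.read_camera('scene')[:,:,::-1]
cv2.imwrite('pics/s4.png',cv2.resize(im[120:260,190:350],None,fx=5,fy=4.2,interpolation=cv2.INTER_CUBIC))"
```

```text
t: 5.48
ee_pos: [0.5562, 0.1042, 0.0813]
tool_rot: [0.738, 0.675, 0.0, -0.0]
force: [0.0, 0.7, 0.8]
grip_width: 0.0142
t 5.47 pos [0.5562 0.1042 0.0813] xyaw 84.84 z [ 0.e+00  1.e-04 -1.e+00] F [0.04 0.66 0.77] M [ 0.132  0.062 -0.005] w 14.2
t: 6.1
ee_pos: [0.5563, 0.1042, 0.0814]
tool_rot: [0.738, 0.675, 0.0, -0.0]
force: [-0.2, 0.8, 2.9]
grip_width: 0.0134
t 6.1 pos [0.5563 0.1042 0.0814] xyaw 84.84 z [ 1.e-04  2.e-04 -1.e+00] F [-0.25  0.82  2.93] M [ 0.247  0.188 -0.01 ] w 13.4
```

View pics/s4.png

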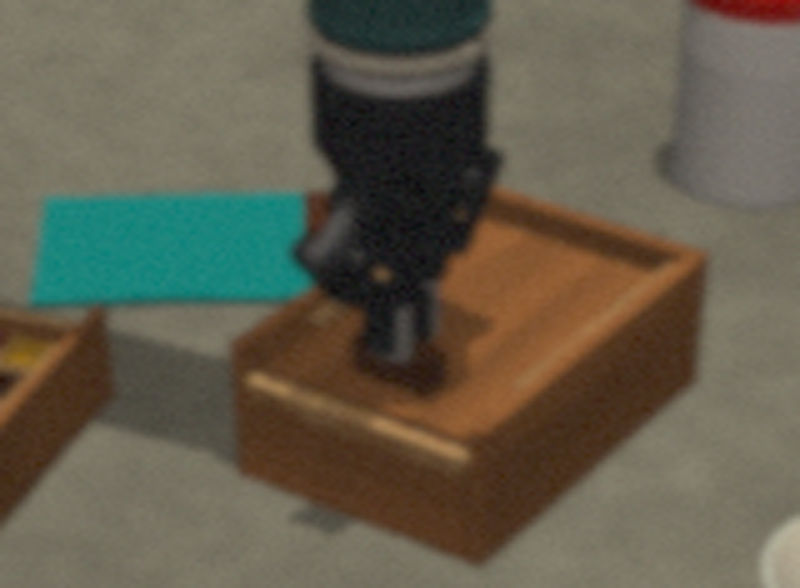

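```bash
python3 -m creep '0 0 -0.7 0 -0.25 0 6;0 0 -0.7 0 -0.25 0 6;0 0 -0.7 0 -0.25 0 6;0 0 -0.6 0 -0.25 0 6;0 0 0 0 0 0 6'
python3 -c "
from h import *
togo(None)"
```

```text
t: 6.78
ee_pos: [0.5562, 0.104, 0.084]
tool_rot: [0.738, 0.675, -0.007, 0.006]
force: [0.1, 0.1, -0.6]
grip_width: 0.0136
t 6.78 pos [0.5562 0.104  0.084 ] xyaw 84.85 z [-0.0016 -0.0176 -0.9998] F [ 0.08  0.07 -0.61] M [-0.026  0.058 -0.004] w 13.6
```

```bash
for i in 1; do python3 -m creep '0 0 -0.7 0 -0.25 0 6;0 0 0 0 0 0 6;0 0 -0.6 0 -0.25 0 6;0 0 0 0 0 0 6;0 0 0 0 0 0 6'; done
python3 -c "
from h import *
togo(None)"
```

```text
t: 7.4
ee_pos: [0.5562, 0.1041, 0.0853]
tool_rot: [0.738, 0.674, -0.01, 0.009]
force: [-0.2, 0.1, -1.4]
grip_width: 0.014
t 7.4 pos [0.5562 0.1041 0.0853] xyaw 84.84 z [-0.0023 -0.026  -0.9997] F [-0.17  0.1  -1.37] M [ 0.09   0.025 -0.018] w 14.0
```

```bash
for i in 1; do python3 -m creep '0 0 -0.7 0 -0.25 0 6;0 0 0 0 0 0 6;0 0 -0.6 0 -0.25 0 6;0 0 0 0 0 0 6;0 0 0 0 0 0 6'; done
python3 -c "
from h import *
togo(None)"
```

```text
t: 8.02
ee_pos: [0.5561, 0.1039, 0.086]
tool_rot: [0.738, 0.674, -0.013, 0.012]
force: [2.6, -0.4, -11.9]
grip_width: 0.0132
t 8.03 pos [0.5561 0.1039 0.086 ] xyaw 84.83 z [-0.0035 -0.0351 -0.9994] F [  2.63  -0.41 -11.91] M [ 0.09  -0.651 -0.025] w 13.2
```

```bash
for i in 1; do python3 -m creep '0 0 0.7 0 0.25 0 6;0 0 0.4 0 0.2 0 6;0 0 0.3 0 0.15 0 6;0 0 0 0 0 0 6;0 0 0 0 0 0 6' 50; done
python3 -c "
from h import *
togo(None)"
```

```text
t: 8.65
ee_pos: [0.5565, 0.1042, 0.0856]
tool_rot: [0.738, 0.674, -0.009, 0.008]
force: [-0.2, -0.3, -1.4]
grip_width: 0.0127
t 8.65 pos [0.5565 0.1042 0.0856] xyaw 84.84 z [-0.0015 -0.0241 -0.9997] F [-0.17 -0.35 -1.39] M [-0.019  0.003  0.023] w 12.7
```

```bash
for i in 1; do python3 -m creep '-1 0 0.2 0 0 0 6;-1 0 0 0 0 0 6;-1 0 0 0 0 0 6;-1 0 0 0 0 0 6;-1 0 0 0 0 0 6' 50; done
python3 -c "
from h import *
togo(None)"
```

```text
t: 9.28
ee_pos: [0.5558, 0.099, 0.0851]
tool_rot: [0.738, 0.674, -0.009, 0.008]
force: [0.1, 0.5, -1.9]
grip_width: 0.0125
t 9.28 pos [0.5558 0.099  0.0851] xyaw 84.83 z [-0.0021 -0.0243 -0.9997] F [ 0.06  0.49 -1.88] M [0.166 0.018 0.029] w 12.5
```

```bash
for i in 1; do python3 -m creep '-1.5 0 0 0 0 0 6;-1.5 0 0 0 0 0 6;-2 0 0 0 0 0 6;-2 0 0 0 0 0 6;-2 0 0 0 0 0 6' 50; done
python3 -c "
from h import *
togo(None)
im=bot.read_camera('scene')[:,:,::-1]
cv2.imwrite('pics/s5.png',cv2.resize(im[120:260,190:350],None,fx=5,fy=4.2,interpolation=cv2.INTER_CUBIC))"
```

```text
t: 9.9
ee_pos: [0.5549, 0.0899, 0.0853]
tool_rot: [0.738, 0.674, -0.009, 0.008]
force: [-0.4, 0.2, -1.3]
grip_width: 0.013
t 9.9 pos [0.5549 0.0899 0.0853] xyaw 84.83 z [-0.0022 -0.0243 -0.9997] F [-0.35  0.19 -1.3 ] M [ 0.123 -0.005  0.022] w 13.0
```

View pics/s5.png

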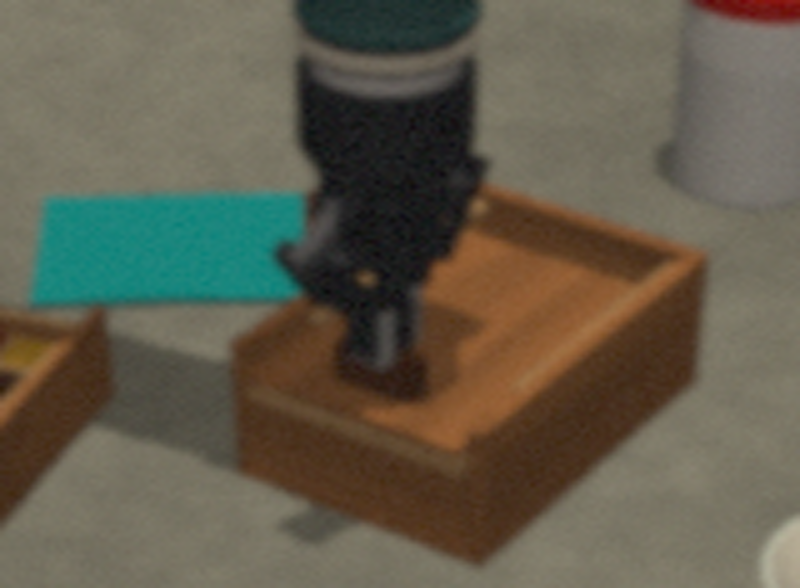

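The lid end now overhangs the lip at crop (350,400), and the chest corners are where they were: (235,345) and (705,255).

```bash
for i in 1; do python3 -m creep '-4 0 0 0 0 0 6;-5 0 0 0 0 0 6;-6 0 0 0 0 0 6;-6 0 0 0 0 0 6;-4 0 0 0 0 0 6' 50; done
python3 -c "
from h import *
togo(None)"
```

```text
t: 10.58
ee_pos: [0.5527, 0.0645, 0.086]
tool_rot: [0.738, 0.674, -0.009, 0.008]
force: [-0.2, 0.2, -1.5]
grip_width: 0.0128
t 10.57 pos [0.5527 0.0645 0.086 ] xyaw 84.8 z [-0.0021 -0.0245 -0.9997] F [-0.22  0.16 -1.46] M [ 0.085  0.006 -0.021] w 12.8
```

```bash
for i in 1; do python3 -m creep '-6 0 0 0 0 0 6;-7 0 0 0 0 0 6;-7 0 0 0 0 0 6;-7 0 0 0 0 0 6;-4 0 0 0 0 0 6' 50; done
python3 -c "
from h import *
togo(None)"
```

```text
t: 11.2
ee_pos: [0.5499, 0.0337, 0.0867]
tool_rot: [0.738, 0.674, -0.009, 0.008]
force: [-0.1, 0.1, -1.9]
grip_width: 0.0127
t 11.2 pos [0.5499 0.0337 0.0867] xyaw 84.8 z [-0.0022 -0.0245 -0.9997] F [-0.05  0.14 -1.91] M [ 0.05  -0.021 -0.016] w 12.7
```

```bash
for i in 1; do python3 -m creep '-7 0 0 0 0 0 6;-7 0 0 0 0 0 6;-7 0 0 0 0 0 6;-7 0 0 0 0 0 6;-4 0 0 0 0 0 6' 50; done
python3 -c "
from h import *
togo(None)
im=bot.read_camera('scene')[:,:,::-1]
cv2.imwrite('pics/s6.png',cv2.resize(im[120:260,190:350],None,fx=5,fy=4.2,interpolation=cv2.INTER_CUBIC))"
```

```text
t: 11.82
ee_pos: [0.547, 0.0019, 0.0875]
tool_rot: [0.738, 0.674, -0.009, 0.008]
force: [-0.7, 0.5, -1.0]
grip_width: 0.0128
t 11.82 pos [0.547  0.0019 0.0875] xyaw 84.81 z [-0.0021 -0.0244 -0.9997] F [-0.7   0.52 -1.04] M [ 0.061  0.009 -0.027] w 12.8
```

View pics/s6.png

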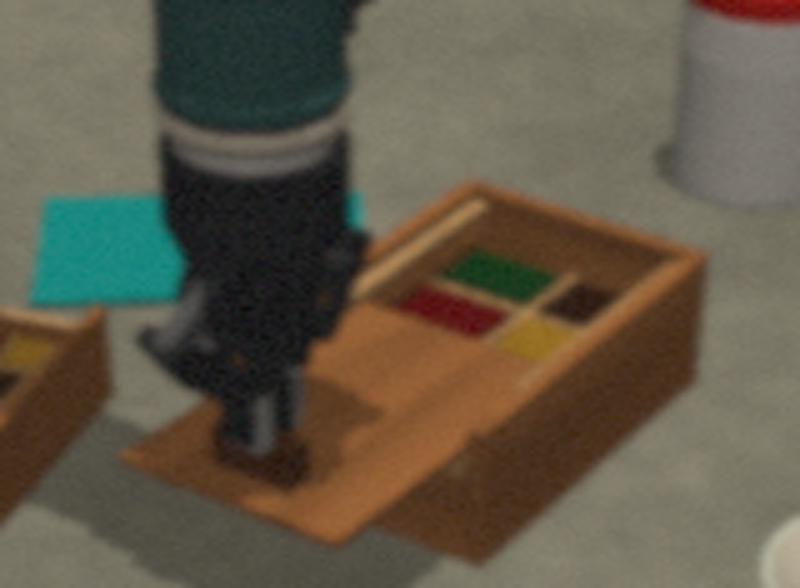

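The lid is about 100 mm out and tilted slightly. The chest still stands with its corners at the same pixels.

```bash
for i in 1; do python3 -m creep '-7 0 0 0 0 0 6;-8 0 0 0 0 0 6;-8 0 0 0 0 0 6;-8 0 0 0 0 0 6;-7 0 0 0 0 0 6' 50; done
python3 -c "
from h import *
togo(None)"
python3 -m creep '-6 0 0 0 0 0 6;-6 0 0 0 0 0 6;-5 0 0 0 0 0 6;-2 0 0 0 0 0 6;0 0 0 0 0 0 6' 50
python3 -c "
from h import *
togo(None)"
```

```text
t: 12.5
ee_pos: [0.5435, -0.0361, 0.0884]
tool_rot: [0.738, 0.674, -0.009, 0.008]
force: [0.7, 0.4, -0.8]
grip_width: 0.0131
t 12.5 pos [ 0.5435 -0.0361  0.0884] xyaw 84.81 z [-0.0022 -0.0244 -0.9997] F [ 0.67  0.38 -0.83] M [ 0.083 -0.001 -0.021] w 13.1
t: 13.12
ee_pos: [0.5419, -0.0545, 0.0889]
tool_rot: [0.738, 0.674, -0.009, 0.008]
force: [0.0, -0.2, -1.8]
grip_width: 0.0128
t 13.12 pos [ 0.5419 -0.0545  0.0889] xyaw 84.83 z [-0.0022 -0.0246 -0.9997] F [ 0.   -0.2  -1.84] M [-0.099 -0.002  0.037] w 12.8
```

```bash
python3 -m creep '0 0 -3 0 0 0 6;0 0 -6 0 0 0 6;0 0 -10 0 0 0 6;0 0 -15 0 0 0 6;0 0 -15 0 0 0 6' 60
python3 -m creep '0 0 -15 0 0 0 6;0 0 -15 0 0 0 6;0 0 0 0 0.7 0 6;0 0 0 0 0.7 0 6;0 0 0 0 0 0 6'
python3 -c "
from h import *
togo(None)
im=bot.read_camera('scene')[:,:,::-1]
cv2.imwrite('pics/s7.png',cv2.resize(im[90:300,110:350],None,fx=3.3,fy=2.8,interpolation=cv2.INTER_CUBIC))
im=bot.read_camera('top')[:,:,::-1]
cv2.imwrite('pics/t7.png',im)"
```

```text
t: 13.75
ee_pos: [0.5423, -0.053, 0.1393]
tool_rot: [0.738, 0.674, -0.009, 0.009]
force: [0.0, -0.1, -2.2]
grip_width: 0.0123
t: 14.38
ee_pos: [0.5415, -0.0529, 0.1672]
tool_rot: [0.739, 0.674, -0.0, -0.0]
force: [-0.1, -0.1, -1.9]
grip_width: 0.0123
t 14.38 pos [ 0.5415 -0.0529  0.1672] xyaw 84.78 z [-1.4e-03  1.0e-04 -1.0e+00] F [-0.1  -0.09 -1.89] M [-0.117  0.     0.023] w 12.3
```

View pics/s7.png

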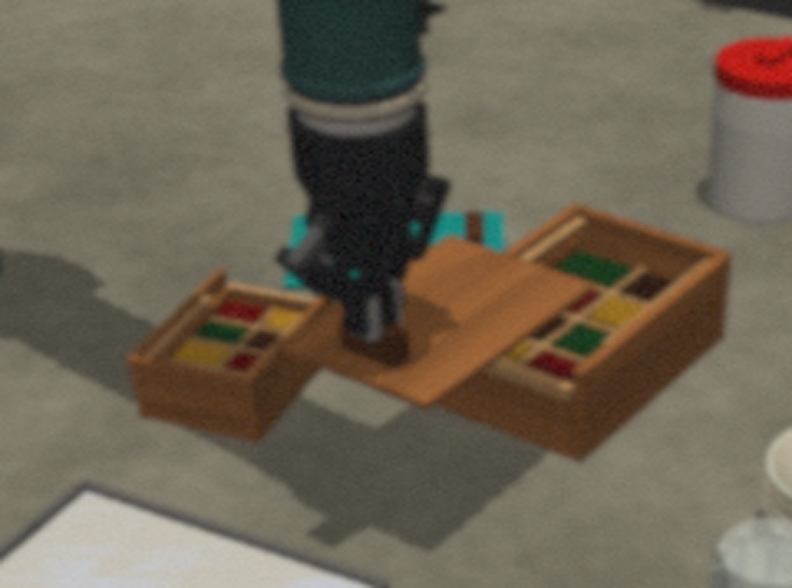

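View pics/t7.png

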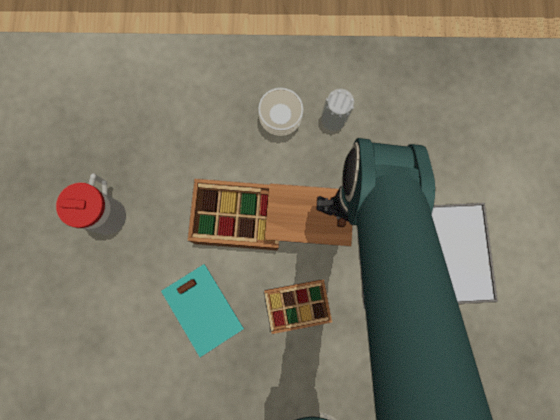

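```bash
python3 -m creep '-15 -2 0 0 0 0 6;-30 -4 0 0 0 0 6;-40 -6 0 0 0 0 6;-45 -6 0 0 0 0 6;-45 -6 0 0 0 0 6'
python3 -m creep '-45 -6 0 0 0 0 6;-35 -5 0 0 0 0 6;-25 -4 0 0 0 0 6;-12 -2 0 0 0 0 6;-5 -1 0 0 0 0 6'
python3 -m creep '0 0 0 0 0 -2 6;0 0 0 0 0 -2 6;0 0 0 0 0 -2 6;0 0 0 0 0 -2 6;0 0 0 0 0 0 6'
python3 -c "
from h import *
togo([.473,-.345,.08])
im=bot.read_camera('scene')[:,:,::-1]
cv2.imwrite('pics/s8.png',im)
im=bot.read_camera('top')[:,:,::-1]
cv2.imwrite('pics/t8.png',im)"
```

```text
t: 15.1
ee_pos: [0.5015, -0.2268, 0.1679]
tool_rot: [0.738, 0.674, -0.0, 0.0]
force: [2.5, 0.2, -2.4]
grip_width: 0.0123
t: 15.72
ee_pos: [0.4731, -0.3448, 0.1677]
tool_rot: [0.739, 0.674, -0.0, -0.0]
force: [-0.2, 0.5, -2.5]
grip_width: 0.0122
t: 16.35
ee_pos: [0.4736, -0.3442, 0.1679]
tool_rot: [0.689, 0.725, 0.0, 0.0]
force: [1.0, 0.2, -2.6]
grip_width: 0.0119
t 16.35 pos [ 0.4736 -0.3442  0.1679] xyaw 92.87 z [ 2.e-04  1.e-04 -1.e+00] F [ 1.03  0.25 -2.58] M [-0.101 -0.008  0.008] w 11.9
tool mm [-0.8 -0.6 87.9]
```

View pics/s8.png

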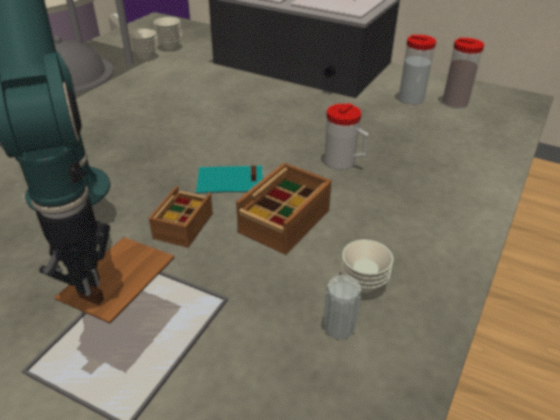

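View pics/t8.png

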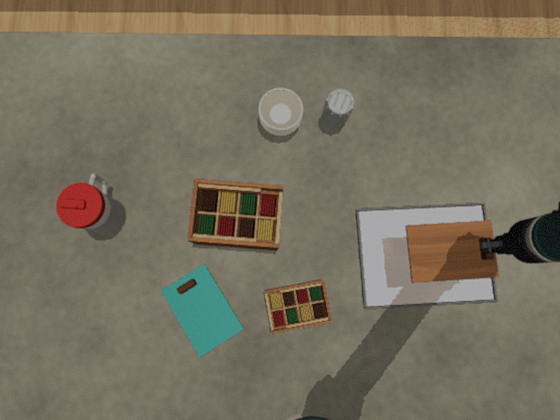

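```bash
python3 -c "
from h import *
print(unproj('top',(452,252),.163))
for u in ((407,225),(492,221),(497,279),(410,283)): print(unproj('top',u,.163))
"
python3 -m creep '0 0 15 0 0 0 6;0 0 25 0 0 0 6;0 0 30 0 0 0 6;0 0 25 0 0 0 6;0 0 15 0 0 0 6'
python3 -m creep '0 0 10 0 0 0 6;0 0 8 0 0 0 6;0 0 6 0 0 0 6;0 0 3 0 0 0 6;0 0 0 0 0 0 6'
python3 -c "
from h import *
togo([.473,-.345,.0155])
im=bot.read_camera('scene')[:,:,::-1]
cv2.imwrite('pics/s9.png',cv2.resize(im[210:420,20:240],None,fx=3.3,fy=2.8,interpolation=cv2.INTER_CUBIC))
"
```

```text
[ 0.46570837 -0.28089972  0.163     ]
[ 0.52171114 -0.19083709  0.163     ]
[ 0.52968632 -0.3699543   0.163     ]
[ 0.41050988 -0.36966894  0.163     ]
[ 0.4036493  -0.19040008  0.163     ]
t: 17.08
ee_pos: [0.4725, -0.3437, 0.0556]
tool_rot: [0.689, 0.724, -0.0, -0.001]
force: [-0.2, 0.7, -2.0]
grip_width: 0.012
t: 17.7
ee_pos: [0.4736, -0.3444, 0.031]
tool_rot: [0.689, 0.724, 0.0, 0.0]
force: [0.8, 0.2, -2.2]
grip_width: 0.0122
t 17.7 pos [ 0.4736 -0.3444  0.031 ] xyaw 92.83 z [ 3.e-04 -1.e-04 -1.e+00] F [ 0.79  0.25 -2.21] M [-0.085 -0.051  0.021] w 12.2
tool mm [-0.6 -0.7 15.5]
```

View pics/s9.png

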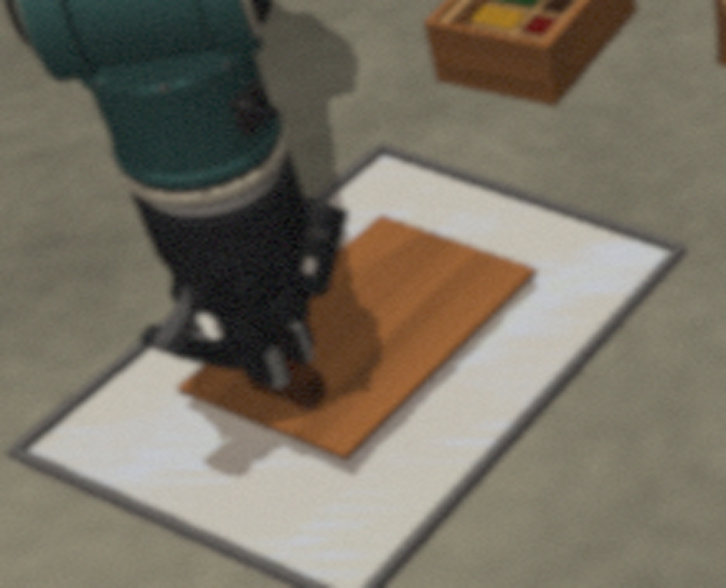

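The lid hovers level above the middle of the tray, clear of the rim all round. Now I lower it slowly.

```bash
python3 -m creep '0 0 4 0 0 0 6;0 0 3 0 0 0 6;0 0 2 0 0 0 6;0 0 2 0 0 0 6;0 0 0 0 0 0 6'
python3 -c "
from h import *
togo([.473,-.345,.0155])"
python3 -m creep '0 0 1 0 0 0 6;0 0 0.5 0 0 0 6;0 0 0.5 0 0 0 6;0 0 0.5 0 0 0 6;0 0 0 0 0 0 6'
python3 -c "
from h import *
togo([.473,-.345,.0155])"
```

```text
t: 18.38
ee_pos: [0.4734, -0.3443, 0.0196]
tool_rot: [0.689, 0.724, -0.0, -0.0]
force: [-0.9, -0.1, -1.8]
grip_width: 0.0121
t 18.38 pos [ 0.4734 -0.3443  0.0196] xyaw 92.83 z [-3.e-04  2.e-04 -1.e+00] F [-0.88 -0.15 -1.79] M [-0.091 -0.012 -0.018] w 12.1
tool mm [-0.7 -0.5  4.1]
t: 19.0
ee_pos: [0.4735, -0.3443, 0.0173]
tool_rot: [0.689, 0.724, 0.0, 0.0]
force: [0.1, -0.1, -1.1]
grip_width: 0.0122
t 19.0 pos [ 0.4735 -0.3443  0.0173] xyaw 92.83 z [ 0.  0. -1.] F [ 0.06 -0.14 -1.11] M [-0.126  0.003 -0.004] w 12.2
tool mm [-0.6 -0.6  1.8]
```

```bash
python3 -m creep '0 0 0.4 0 0 0 6;0 0 0.3 0 0 0 6;0 0 0.3 0 0 0 6;0 0 0 0 0 0 6;0 0 0 0 0 0 6'
python3 -c "
from h import *
togo([.473,-.345,.0155])"
python3 -m creep '0 0 0.3 0 0 0 6;0 0 0.3 0 0 0 6;0 0 0 0 0 0 6;0 0 0 0 0 0 6;0 0 0 0 0 0 6'
python3 -c "
from h import *
togo([.473,-.345,.0155])"
```

```text
t: 19.62
ee_pos: [0.4735, -0.3444, 0.0164]
tool_rot: [0.689, 0.724, 0.0, 0.0]
force: [0.7, -0.4, -1.4]
grip_width: 0.0123
t 19.62 pos [ 0.4735 -0.3444  0.0164] xyaw 92.83 z [ 1.e-04 -0.e+00 -1.e+00] F [ 0.7  -0.43 -1.39] M [-0.099  0.009 -0.028] w 12.3
tool mm [-0.6 -0.6  0.9]
t: 20.25
ee_pos: [0.4735, -0.3444, 0.0158]
tool_rot: [0.689, 0.724, 0.0, 0.0]
force: [1.0, -1.3, -1.0]
grip_width: 0.012
t 20.25 pos [ 0.4735 -0.3444  0.0158] xyaw 92.83 z [ 1.e-04 -0.e+00 -1.e+00] F [ 0.99 -1.27 -1.  ] M [-0.086  0.002 -0.027] w 12.0
tool mm [-0.6 -0.6  0.3]
```

```bash
python3 -m creep '0 0 0.3 0 0 0 6;0 0 0.3 0 0 0 6;0 0 0 0 0 0 6;0 0 0 0 0 0 6;0 0 0 0 0 0 6'
python3 -c "
from h import *
togo([.473,-.345,.0155])"
python3 -m creep '0 0 0.3 0 0 0 6;0 0 0.3 0 0 0 6;0 0 0 0 0 0 6;0 0 0 0 0 0 6;0 0 0 0 0 0 6'
python3 -c "
from h import *
togo([.473,-.345,.0155])"
```

```text
t: 20.88
ee_pos: [0.4736, -0.3443, 0.0154]
tool_rot: [0.689, 0.724, 0.0, 0.0]
force: [-1.2, 0.7, 5.6]
grip_width: 0.0122
t 20.88 pos [ 0.4736 -0.3443  0.0154] xyaw 92.83 z [ 2.e-04  1.e-04 -1.e+00] F [-1.17  0.74  5.59] M [0.18  0.35  0.023] w 12.2
tool mm [-0.6 -0.6 -0.1]
t: 21.5
ee_pos: [0.4736, -0.3444, 0.0154]
tool_rot: [0.689, 0.724, 0.0, 0.0]
force: [-2.3, 1.6, 9.7]
grip_width: 0.0124
t 21.5 pos [ 0.4736 -0.3444  0.0154] xyaw 92.83 z [ 3.e-04  2.e-04 -1.e+00] F [-2.26  1.58  9.68] M [ 0.42   0.621 -0.003] w 12.4
tool mm [-0.6 -0.6 -0.1]
```

```bash
python3 -m creep '0 0 -0.6 0 0 0 8;0 0 0 0 0 0 12;0 0 0 0 0 0 15;0 0 0 0 0 0 17;0 0 0 0 0 0 20' 20
python3 -m creep '0 0 0 0 0 0 24;0 0 0 0 0 0 28;0 0 0 0 0 0 32;0 0 0 0 0 0 34;0 0 -3 0 0 0 34'
python3 -c "
from h import *
togo(None)"
python3 -m creep '0 0 -8 0 0 0 34;0 0 -12 0 0 0 34;0 0 -20 0 0 0 34;0 0 -30 0 0 0 34;0 0 -40 0 0 0 34'
python3 -m creep '0 0 -30 0 0 0 34;40 -40 0 0 0 0 34;40 -40 0 0 0 0 34;0 -40 0 0 0 0 34;0 0 0 0 0 0 34'
python3 -c "
from h import *
togo(None)
im=bot.read_camera('scene')[:,:,::-1]
cv2.imwrite('pics/s10.png',im)
im=bot.read_camera('top')[:,:,::-1]
cv2.imwrite('pics/t10.png',im)"
```

```text
t: 22.12
ee_pos: [0.4735, -0.3441, 0.0147]
tool_rot: [0.689, 0.724, -0.0, -0.0]
force: [-1.0, 0.4, 0.1]
grip_width: 0.0201
t: 22.75
ee_pos: [0.4734, -0.3442, 0.0181]
tool_rot: [0.689, 0.724, -0.0, -0.0]
force: [0.4, 0.8, 0.1]
grip_width: 0.0343
t 22.75 pos [ 0.4734 -0.3442  0.0181] xyaw 92.83 z [-4.e-04  3.e-04 -1.e+00] F [0.36 0.79 0.11] M [-0.017  0.022 -0.055] w 34.3
t: 23.38
ee_pos: [0.4732, -0.3442, 0.1299]
tool_rot: [0.689, 0.724, -0.0, -0.0]
force: [0.6, -0.7, 0.5]
grip_width: 0.0342
t: 24.0
ee_pos: [0.3476, -0.2703, 0.1595]
tool_rot: [0.69, 0.723, 0.001, 0.0]
force: [1.3, 0.4, -0.3]
grip_width: 0.0343
t 24.0 pos [ 0.3476 -0.2703  0.1595] xyaw 92.69 z [ 1.4e-03  1.0e-04 -1.0e+00] F [ 1.31  0.43 -0.32] M [-0.005 -0.041 -0.035] w 34.3
```

View pics/s10.png

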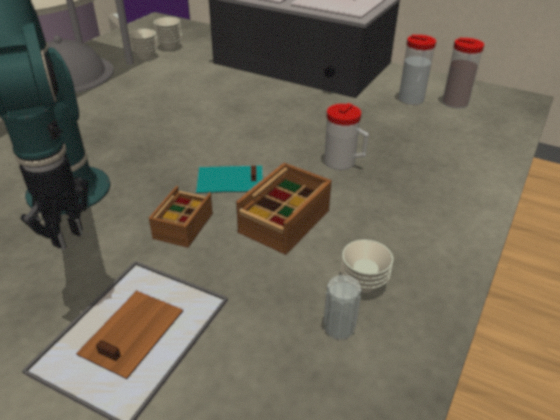

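View pics/t10.png

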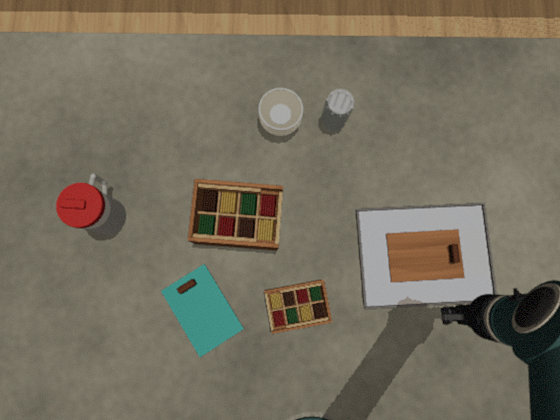

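The lid lies flat in the tray with its handle up, at top (425,256), clear of the rim. The gripper is free. I'll check chest motion with a picture difference, then hand in.

```bash
python3 -c "
from h import *
a=cv2.imread('pics/top0.png',0).astype(np.float32);b=cv2.imread('pics/t10.png',0).astype(np.float32)
for n,(x0,x1,y0,y1) in dict(chest_rearwall=(182,206,170,260),tray=(350,500,198,225),bowl=(250,310,85,140),tumbler=(320,360,85,130),jug=(50,115,170,235)).items():
    print(n,cv2.phaseCorrelate(a[y0:y1,x0:x1],b[y0:y1,x0:x1]),np.abs(a-b)[y0:y1,x0:x1].mean())
bot.hand_in()
"
```

```text
chest_rearwall ((0.6354194348245041, 0.19713364888391993), 0.5602254103731226) 15.144444
tray ((0.0006547140648223149, 0.5483891539210344), 0.9763912403436354) 5.8301234
bowl ((-0.1474300903404533, -0.014017349093606413), 0.928005043665568) 5.598788
tumbler ((-0.052127380550270885, 0.5037383566272915), 0.9649714488453335) 5.2422223
jug ((0.008601505949776822, 0.03555560928559487), 1.0047628158404502) 4.7635503
the job is handed in; nothing more can be done
```

The lid is off the chest and lying flat, handle up, near the middle of the tray floor. The gripper has let go and is clear of everything. I handed in at about 24 s of the 58 s.

- **Opening:** I gripped the handle and tilted that end up until it met the strips at about 12 N, just at the limit given for the chest. I eased it down about 1 mm. It then slid out 159 mm along its tilted plane, with side forces below about 1 N.
- **Placing:** I pressed the lid down until it read about 10 N of firm contact at the expected floor height, then opened the fingers. The last pictures show it flat and clear of the rim.
- **Bowls, tumbler, jug and tray:** Comparing the first and last top pictures, the bowls and jug read under 0.2 px of shift. The tumbler and tray read about 0.5 px, roughly 1 mm, which I take as noise because nothing touched the tumbler.
- **Chest:** It looks upright and in the same place in both cameras. The picture comparison at its rear wall gave 0.6 px, about 1.3 mm, with weak correlation because the missing lid changes that area. So a movement of about a millimetre cannot be ruled out.

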